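# Find the stamped straw caddy and push it to the dispatch tape

### The arm

A 6-joint arm with a two-finger parallel gripper is mounted at the origin on the work surface. World frame = base frame: x ahead of the robot, y to its left, z up, the work surface at z = 0. Lengths are in m, angles in rad, forces in N, time in s.
With the tool pointing down it reaches from about 0.25 to 0.725 m from the base axis. Payload 4 kg.
Tool frame: the origin (TCP) lies on the centre line of the jaws, within the pads' length; the fingertips stand ahead of it and the grasp point (between the pads) lies 11 mm behind it (bot.tip_extent is the z of the fingertips in the tool frame, in m); z points along the fingers, y is the direction in which the jaws open and shut (so a half turn about z gives the same grasp; the last joint's range is limited). The gripper opens to 85 mm and grips with 20 to 120 N. Pads are 22 mm wide; open, the fingers measure 114 mm over their backs; the gripper's body (76 mm by 85 mm) begins 54 mm behind the grasp point. The pads swing forward as they close: fully open they stand 13 mm farther back than shut.
Start: joints at [-1.243, 0.241, 0.005, 1.335, 0, 1.571], TCP at [0.161, -0.473, 0.239] pointing down, gripper open.
Joint ranges: [-2.72, 2.72], [-1.05, 1.87], [-1.09, 1.28], [-1.99, 2.15], [-1.42, 1.44], [-3.14, 3.14]. Speed limits (rad/s): [2.79, 2.79, 3.14, 3.14, 3.14, 3.14].

### API

Orientations are given as a unit quaternion [x, y, z, w].
In Python, from workcell import bot gives the robot as it stands.
- The arm moves only by the shell command python3 -m jog 'ROWS'. ROWS is JSON, a list that holds one entry, the list of rows, each a list of 7 numbers: the shift along the world's x, y, z in m, then the turn, a rotation vector about the world's x, y, z in degrees, then the closure in counts, from 0 (fully open) to 255 (shut). In form: [[[tx, ty, tz, ax, ay, az, fingers], ...]]. A call has 1 to 10 rows; each row is the pose to reach, as a shift and turn from the pose commanded when the call began; what a row does not reach only later rows make up. A row lasts 1/12 s, in which the tool goes at most 41.7 mm and 7.16 degrees, less where a joint would pass 70% of its speed; a pose out of reach is approached as far as the arm can. A call with a gripper value outside its range is refused whole. The fingers move at their own pace and stop on an object; the grip force is fixed at half the most. Time passes only in rows, so rows that repeat a pose let the fingers close. It gives the time, the measured TCP pose, the force and the opening at its end, in the units of the state.
- bot.get_obs(): the state, without advancing time (a new reading comes with each control period).
- bot.camera(name): name is "side" or "top" or "wrist"; returns the picture (420x560x3 uint8, blue, green, red); there is no depth.
- bot.camera_model(name): a dict with "K" (3x3 intrinsics, pixels), "T" (4x4, takes a point from camera to world coordinates). Camera axes: x right, y down, z forward; pixel columns grow to the right and rows downward; lengths in m; the calibration is good to about 2 mm. A picture is of the moment at which its call begins: read the wrist's pose just before it. camera_model takes no time and is no camera call; for the wrist camera it gives the pose at the moment of the call.
- bot.job_done(): hands the job in, once; it reports no verdict.
The state is a dict: "clock": time; "joint_pos": joint angles; "joint_vel": joint speeds; "tau": joint torques, N m; "eef_pos": TCP position; "tool_rot": TCP orientation; "ft_force": force on the tool from outside, world axes, zero at the start; "ft_torque": the same for the moment, N m; "grip_width": finger opening in m.
Only numpy, scipy, OpenCV 4.12 (cv2) and the standard library are available. Lean on these libraries where they do the work, as an engineer would, in place of code of your own. Each camera call takes 0.05 s, during which the arm holds its last target. There are 200 camera calls.

### The job

One of the two empty dark straw caddies has a red stamp under its base. Push each over towards the robot so that it lies on its side with its underside facing away from the robot, first the one on the robot's left, then the one on its right. Then push the stamped one, as it lies, away from the robot until its stamped end is over the yellow dispatch tape; pick nothing up, leave the other caddy lying short of the tape, and do not disturb anything else on the counter.

Things in the scene. Friction and masses are not known exactly. Their poses are not given: they have to be found in the camera images.
- caddy_a: one of two like empty straw caddies, dark checked weave, white underside, open top: 75 deep (x), 110 wide (y), 130 mm high (z), walls and floor 4 mm, about 0.3 kg, loose. Origin: centre of the underside; at the start x points away from the robot, z up. Pushed towards the robot 100 mm or more up its far face, it tips about its near lower edge and past 30 degrees falls onto its near face.
- caddy_b: one of two like empty straw caddies, dark checked weave, white underside, open top: 75 deep (x), 110 wide (y), 130 mm high (z), walls and floor 4 mm, about 0.3 kg, loose. Origin: centre of the underside; at the start x points away from the robot, z up. Tips as caddy_a does; then x points up, it is 75 mm high and 130 mm long, mouth towards the robot, underside away from it.
- stamp (a point): centre of the round red stamp, 56 mm across with a white bar through it, on the white underside of one of the caddies, at the centre of that underside; seen only once that caddy is tipped
- tape: yellow dispatch tape stuck flat on the counter, 40 mm wide (its x, away from the robot), 640 mm long (its y), running from left to right beyond the caddies. Origin: its centre, on the counter
- glass_mid: upturned clear tumbler standing between the two caddies, 65 mm across, 100 mm high. Stands loose; not part of the job. Origin: centre of its underside
- glass_left: upturned clear tumbler on the left, 65 mm across, 100 mm high. Stands loose; not part of the job. Origin: centre of its underside
- glass_right: upturned clear tumbler on the right, 65 mm across, 100 mm high. Stands loose; not part of the job. Origin: centre of its underside
- jug_left: empty frosted pitcher with orange lid on the left, 120 mm across, 216 mm high, handle sticks out to 106 mm from the axis. Stands loose; not part of the job. Origin: centre of its underside
- jug_right: empty frosted pitcher with white lid on the right, 120 mm across, 216 mm high, handle sticks out to 106 mm from the axis. Stands loose; not part of the job. Origin: centre of its underside
- sugar_jar: glass jar with red lid, 70 mm across, 100 mm high. Stands loose; not part of the job. Origin: centre of its underside
- straw_cup: white cup of straws, 84 mm across, 176 mm high with the straws. Stands loose; not part of the job. Origin: centre of its underside
Mind the look-alikes: they are no part of the job. What is shaped like the caddy_b but blue or orange is not meant. What is shaped like the caddy_a but orange is not meant.

How it is judged:
By the outcome, as a careful person would: the job done as asked, in the order asked, and still so for the second after the job is handed in, with the robot touching nothing.
It also fails if it takes over 61 s, if anything falls off the work surface, if the arm or the gripper's body presses on something with over 40 N, if the wrist force passes 120 N, or if a joint passes its speed limit or range.

## Working session

There is one attempt and no reset: what is moved stays moved. The work goes in short steps, Python scripts to look and compute and a shell command to move; the robot and the scene stay as the last step left them, time stands still between calls to the robot, and variables do not carry over. Pictures are saved under pics/ and viewed, about 8 in all and at most 12, crops included, and the job is handed in when it is done.

```bash
ls; mkdir -p pics; cat > h.py <<'E'
import numpy as np,cv2
from workcell import bot
def ray(name,u,v,z,m=None):
    m=m or bot.camera_model(name); K=np.array(m["K"]);T=np.array(m["T"])
    d=T[:3,:3]@np.linalg.solve(K,[u,v,1]); o=T[:3,3]
    return o+d*(z-o[2])/d[2]
def proj(name,p):
    m=bot.camera_model(name);T=np.linalg.inv(np.array(m["T"]));q=np.array(m["K"])@(T[:3,:3]@np.array(p)+T[:3,3]);return q[:2]/q[2]
E
python3 - <<'E'
from h import *
for n in("top","side"):
    cv2.imwrite(f"pics/{n}0.png",cv2.resize(bot.camera(n),(800,600)))
    m=bot.camera_model(n);print(n,np.round(m["K"],1).tolist(),np.round(m["T"],3).tolist())
print(bot.get_obs(),bot.tip_extent)
E
```

```text
pics
top [[440.8, 0.0, 282.0], [0.0, 440.8, 200.9], [0.0, 0.0, 1.0]] [[0.004, -0.992, 0.125, 0.39], [-1.0, -0.003, 0.006, -0.007], [-0.005, -0.125, -0.992, 1.501], [0.0, 0.0, 0.0, 1.0]]
side [[406.1, 0.0, 287.9], [0.0, 406.1, 208.2], [0.0, 0.0, 1.0]] [[-0.869, -0.379, 0.319, 0.248], [-0.495, 0.647, -0.58, 0.634], [0.013, -0.662, -0.749, 0.817], [0.0, 0.0, 0.0, 1.0]]
{'clock': 0.1, 'joint_pos': array([-1.24299942e+00,  2.41326997e-01,  3.87699897e-03,  1.33522235e+00,
       -3.99154904e-05,  1.57078585e+00]), 'joint_vel': array([ 0.00084379, -0.00250904,  0.00469271,  0.00096604,  0.00046046,
        0.00196933]), 'tau': array([-5.92307242e-04, -3.73137367e+01,  2.53010434e+01,  1.08579968e-02,
       -6.34251521e-06, -1.13029093e-07]), 'eef_pos': array([ 0.1607905 , -0.47285926,  0.23851418]), 'tool_rot': array([ 9.86597396e-01,  1.63170763e-01, -1.72736866e-04, -9.22186435e-04]), 'ft_force': array([ 0.06758263,  0.60023489, -0.09408054]), 'ft_torque': array([-0.00566584, -0.03199229,  0.02841393]), 'grip_width': 0.08509129152249477} 0.008
```

View pics/top0.png

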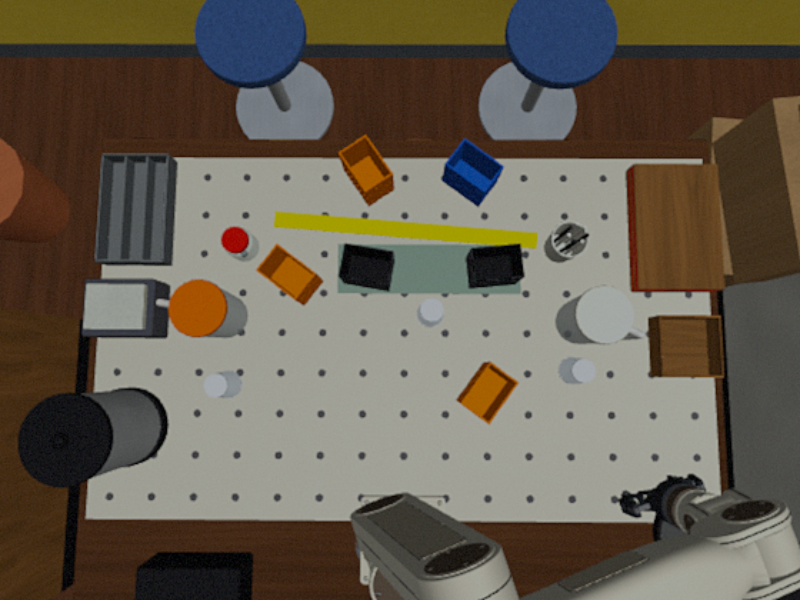

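View pics/side0.png

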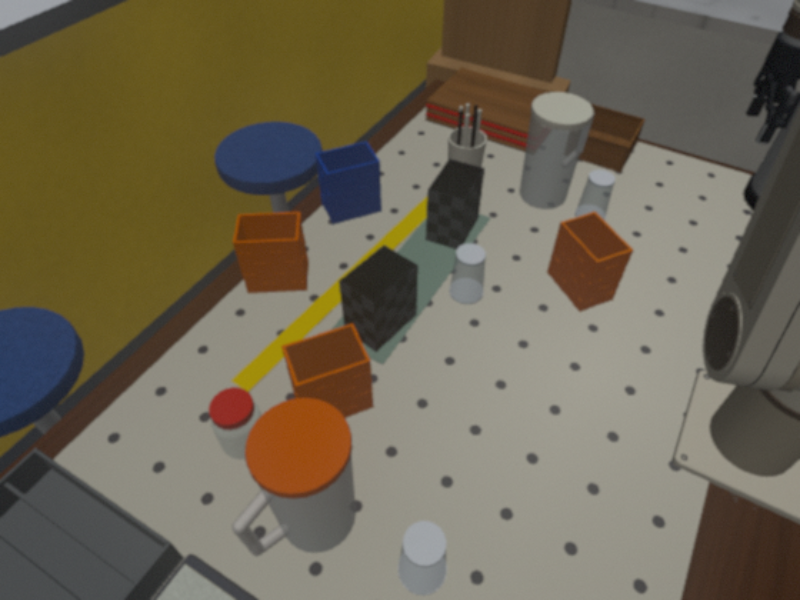

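The top view shows the dark caddies at about (367,267) and (495,265) in 800-px coordinates, the tape from (275,219) to (537,240), and glass_mid at (430,313). I'll enlarge that area.

```bash
python3 - <<'E'
from h import *
im=cv2.imread("pics/top0.png") 
a=bot.camera("top")[135:285,180:380]
a=cv2.convertScaleAbs(a,alpha=1.5,beta=20)
cv2.imwrite("pics/c1.png",cv2.resize(a,None,fx=4,fy=4,interpolation=cv2.INTER_CUBIC))
E
```

```text
(no output)
```

View pics/c1.png

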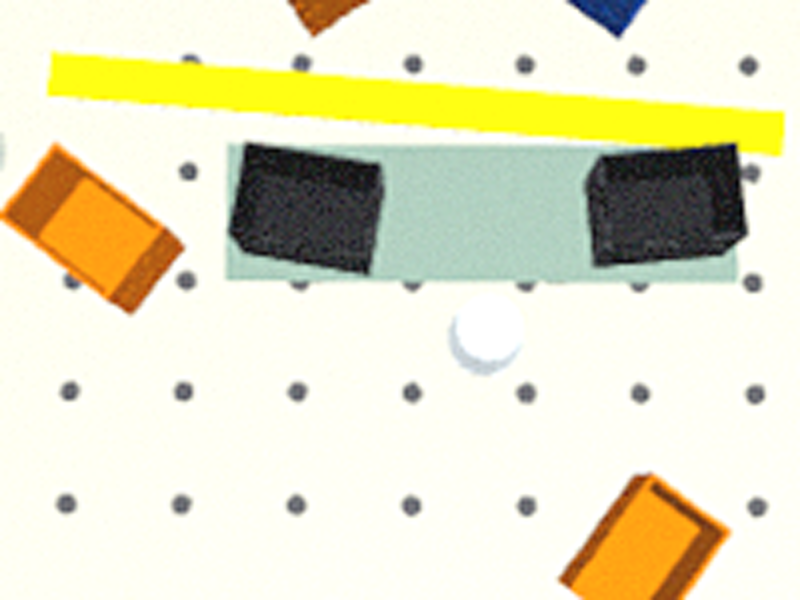

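```bash
cat >> h.py <<'E'
def fitcad(pts,name="top",crop=(180,135,4)):
    # pts: list of ((u,v),(lx,ly,lz)) caddy-local ; upright fit x,y,yaw
    from scipy.optimize import least_squares
    def f(q):
        c,s=np.cos(q[2]),np.sin(q[2]);r=[]
        for (u,v),(x,y,z) in pts:
            w=[q[0]+c*x-s*y,q[1]+s*x+c*y,z]
            r+=list(proj(name,w)-[crop[0]+u/crop[2],crop[1]+v/crop[2]])
        return r
    o=least_squares(f,[.55,0,0]);return o.x,np.round(o.fun,1)
E
python3 - <<'E'
from h import *
np.set_printoptions(precision=4,suppress=True)
X,Y,H=.0375,.055,.13
print(fitcad([((245,143),(X,Y,H)),((230,235),(-X,Y,H)),((245,255),(-X,Y,0)),((368,274),(-X,-Y,0)),((383,165),(X,-Y,H))]))
print(fitcad([((603,155),(X,Y,H)),((736,143),(X,-Y,H)),((747,232),(-X,-Y,H)),((722,253),(-X,-Y,0)),((597,267),(-X,Y,0)),((587,188),(X,Y,0))]))
c=lambda u,v,z:ray("top",180+u/4,135+v/4,z)
for p in [(50,52),(49,95),(784,113),(781,155)]: print("tape",c(*p,0))
print("glassmid top",c(487,328,.1))
for n,u,v,z in [("gl",215,386,.1),("gr",583,371,.1),("jl",197,308,.216),("jr",605,315,.216),("sugar",235,240,.1),("cup",569,240,.1)]: print(n,ray("top",u*.7,v*.7,z))
print("orange1",[c(*p,.13)[:2] for p in [(0,215),(55,143),(185,247),(130,313)]])
print("orange3",[c(*p,.13)[:2] for p in [(650,474),(730,532),(560,580)]])
print("mat",[c(*p,0)[:2] for p in [(228,145),(228,279),(736,281)]])
E
```

```text
(array([ 0.6142,  0.0815, -0.1593]), array([ 0. , -0.3, -0.4, -0.2, -0.1,  0.2,  0.7,  0.6, -0.2, -0.3]))
(array([ 0.6186, -0.2095,  0.116 ]), array([-0.8,  0.2,  0.5, -0.7,  1. ,  0.4,  0.2,  0.5, -0.4,  0.6, -0.6,
       -1.1]))
tape [0.7646 0.3143 0.    ]
tape [0.7264 0.314  0.    ]
tape [ 0.7121 -0.3238  0.    ]
tape [ 0.6751 -0.3204  0.    ]
glassmid top [ 0.5154 -0.0623  0.1   ]
gl [0.346  0.4136 0.1   ]
gr [ 0.3818 -0.3965  0.1   ]
jl [0.5076 0.4222 0.216 ]
jr [ 0.4959 -0.4127  0.216 ]
sugar [0.6731 0.3817 0.1   ]
cup [ 0.6752 -0.3743  0.1   ]
orange1 [array([0.6007, 0.322 ]), array([0.6585, 0.2803]), array([0.5757, 0.1758]), array([0.5236, 0.2177])]
orange3 [array([ 0.4001, -0.1866]), array([ 0.3561, -0.2474]), array([ 0.3193, -0.1167])]
mat [array([0.6826, 0.1576]), array([0.5658, 0.1557]), array([ 0.5654, -0.2794])]
```

```bash
python3 - <<'E'
from h import *
from scipy.spatial.transform import Rotation as R
m=bot.camera_model("wrist");o=bot.get_obs();r=R.from_quat(o["tool_rot"]);T=np.array(m["T"])
print(np.round(m["K"],0).tolist(),r.inv().apply(T[:3,3]-o["eef_pos"]).round(3),(r.as_matrix().T@T[:3,:3]).round(2).tolist(),r.as_matrix().round(2).tolist())
E
python3 -m jog '[[[0,0,0.02,0,0,7,255],[0.02,0.03,0.05,0,0,14,255],[0.04,0.06,0.07,0,0,21,255],[0.06,0.09,0.08,0,0,28,255],[0.08,0.12,0.08,0,0,35,255],[0.10,0.15,0.08,0,0,42,255],[0.12,0.18,0.08,0,0,49,255],[0.14,0.21,0.08,0,0,56,255],[0.16,0.24,0.08,0,0,63,255],[0.18,0.27,0.08,0,0,70,255]]]'
python3 -c "
from h import *;print(bot.get_obs())"
```

```text
[[312.0, 0.0, 276.0], [0.0, 312.0, 207.0], [0.0, 0.0, 1.0]] [ 0.066  0.    -0.135] [[0.0, -0.97, -0.26], [1.0, 0.0, -0.0], [0.0, -0.26, 0.97]] [[0.95, 0.32, -0.0], [0.32, -0.95, 0.0], [-0.0, -0.0, -1.0]]
clock: 0.98
eef_pos: [0.3414, -0.2017, 0.3192]
tool_rot: [0.713, 0.702, -0.0, -0.0]
ft_force: [1.2, -0.3, -0.2]
grip_width: 0.0002
{'clock': 0.9833, 'joint_pos': array([-5.33612643e-01,  1.10275665e-02, -5.50201892e-02,  1.50477698e+00,
       -1.95954050e-05,  1.05271067e+00]), 'joint_vel': array([ 1.09204978e+00,  2.01234776e-02,  1.79635680e-02, -8.72770703e-03,
        8.43280071e-04, -3.70656866e-01]), 'tau': array([-4.32786763e+00, -2.78988612e+01,  2.53086019e+01,  4.20862176e-01,
        4.49819330e-03,  3.03882044e-01]), 'eef_pos': array([ 0.34137638, -0.20168513,  0.31922026]), 'tool_rot': array([ 7.12575034e-01,  7.01595910e-01, -1.31147580e-05, -1.12131187e-05]), 'ft_force': array([ 1.16161174, -0.33954543, -0.2245808 ]), 'ft_torque': array([-0.03379939, -0.0524749 , -0.00706226]), 'grip_width': 0.00024432026573574994}
```

```bash
python3 -m jog '[[[0.03,0.024,0,0,0,-2,255],[0.06,0.048,0,0,0,-4,255],[0.09,0.072,0,0,0,-6,255],[0.12,0.096,0,0,0,-8,255],[0.15,0.12,0,0,0,-8,255],[0.18,0.144,0,0,0,-8,255],[0.21,0.168,0,0,0,-8,255],[0.24,0.192,0,0,0,-8,255],[0.265,0.21,0,0,0,-8,255],[0.285,0.225,0,0,0,-8,255]]]'
python3 -m jog '[[[0.02,0.015,0,0,0,0,255],[0.04,0.03,0,0,0,0,255],[0.057,0.045,0,0,0,0,255],[0.06,0.047,-0.02,0,0,0,255],[0.06,0.047,-0.05,0,0,0,255],[0.06,0.047,-0.05,0,0,0,255]]]'
python3 - <<'E'
from h import *
print(bot.get_obs()["joint_pos"].round(2))
cv2.imwrite("pics/top2.png",bot.camera("top"))
a=cv2.imread("pics/top2.png")[110:260,180:380]
cv2.imwrite("pics/c2.png",cv2.resize(cv2.convertScaleAbs(a,alpha=1.5,beta=20),None,fx=4,fy=4,interpolation=cv2.INTER_CUBIC))
E
```

```text
clock: 1.82
eef_pos: [0.6274, 0.0237, 0.318]
tool_rot: [0.761, 0.649, -0.0, -0.0]
ft_force: [0.7, -0.2, 1.0]
grip_width: 0.0002
clock: 2.32
eef_pos: [0.6819, 0.0688, 0.2592]
tool_rot: [0.761, 0.648, -0.008, -0.005]
ft_force: [-1.4, -0.8, -3.4]
grip_width: 0.0002
[ 0.1   0.66  0.7   1.63 -0.    1.83]
```

View pics/c2.png

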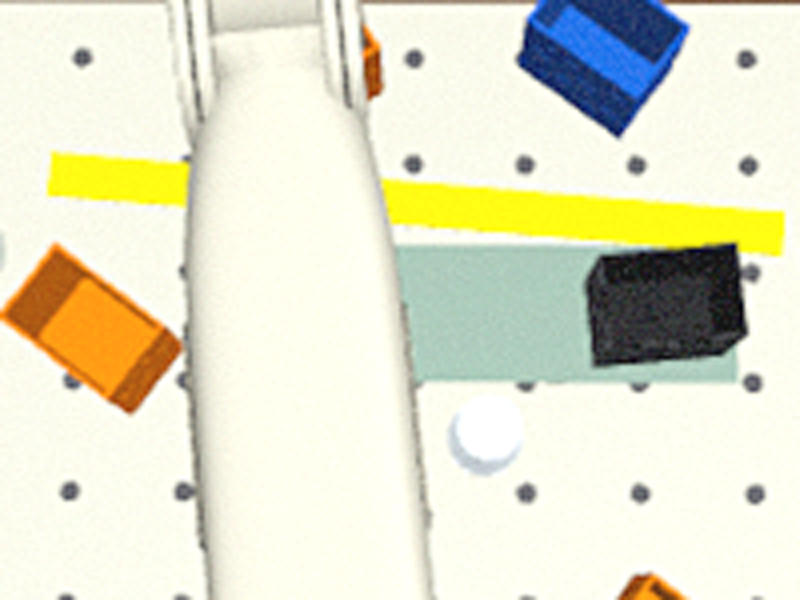

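```bash
python3 -m jog '[[[0.002,0,-0.03,0,0,0,255],[0.002,0,-0.06,0,0,0,255],[0.002,0,-0.09,0,0,0,255],[0.002,0,-0.12,0,0,0,255],[0.002,0,-0.144,0,0,0,255],[0.002,0,-0.144,0,0,0,255]]]'
python3 -m jog '[[[-0.006,0.001,0,0,0,0,255],[-0.012,0.002,0,0,0,0,255],[-0.018,0.003,0,0,0,0,255],[-0.023,0.0035,0,0,0,0,255],[-0.028,0.0045,0,0,0,0,255],[-0.033,0.005,0,0,0,0,255],[-0.038,0.006,0,0,0,0,255],[-0.043,0.007,0,0,0,0,255]]]'
python3 - <<'E'
from h import *
a=bot.camera("side")[80:260,200:400]
cv2.imwrite("pics/s3.png",cv2.resize(cv2.convertScaleAbs(a,alpha=1.5,beta=20),None,fx=3,fy=3,interpolation=cv2.INTER_CUBIC))
E
```

```text
clock: 2.87
eef_pos: [0.6858, 0.068, 0.1215]
tool_rot: [0.762, 0.648, -0.003, -0.002]
ft_force: [-0.9, -0.0, -1.3]
grip_width: -0.0003
clock: 3.53
eef_pos: [0.6473, 0.0758, 0.1295]
tool_rot: [0.762, 0.648, 0.004, 0.003]
ft_force: [0.9, 0.1, 0.3]
grip_width: -0.0003
```

View pics/s3.png

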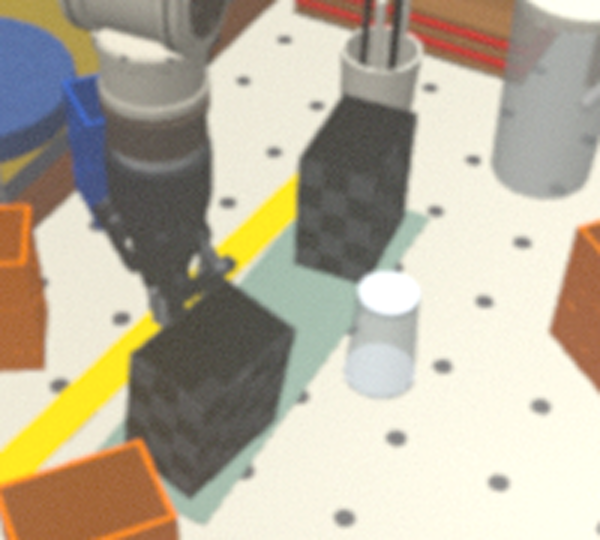

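The caddy at (200,380) is tipping smoothly with little force, and the gripper is behind it at (170,290). I'll keep pushing.

```bash
python3 -m jog '[[[-0.005,0.001,-0.001,0,0,0,255],[-0.010,0.0015,-0.002,0,0,0,255],[-0.015,0.0025,-0.003,0,0,0,255],[-0.020,0.003,-0.004,0,0,0,255],[-0.025,0.004,-0.004,0,0,0,255],[-0.030,0.005,-0.004,0,0,0,255]]]'
python3 -m jog '[[[-0.004,0.001,0,0,0,0,255],[-0.008,0.0015,0,0,0,0,255],[-0.012,0.002,0,0,0,0,255],[-0.016,0.0025,0,0,0,0,255],[-0.016,0.0025,0,0,0,0,255],[-0.016,0.0025,0,0,0,0,255],[-0.016,0.0025,0,0,0,0,255]]]'
python3 - <<'E'
from h import *
a=bot.camera("side")[80:260,200:400]
cv2.imwrite("pics/s4.png",cv2.resize(cv2.convertScaleAbs(a,alpha=1.5,beta=20),None,fx=3,fy=3,interpolation=cv2.INTER_CUBIC))
E
```

```text
clock: 4.08
eef_pos: [0.614, 0.0806, 0.1207]
tool_rot: [0.762, 0.648, -0.001, -0.0]
ft_force: [0.7, -0.1, 0.2]
grip_width: -0.0001
clock: 4.67
eef_pos: [0.5991, 0.0831, 0.1213]
tool_rot: [0.762, 0.648, 0.0, 0.0]
ft_force: [0.1, -0.5, -0.7]
grip_width: -0.0001
```

View pics/s4.png

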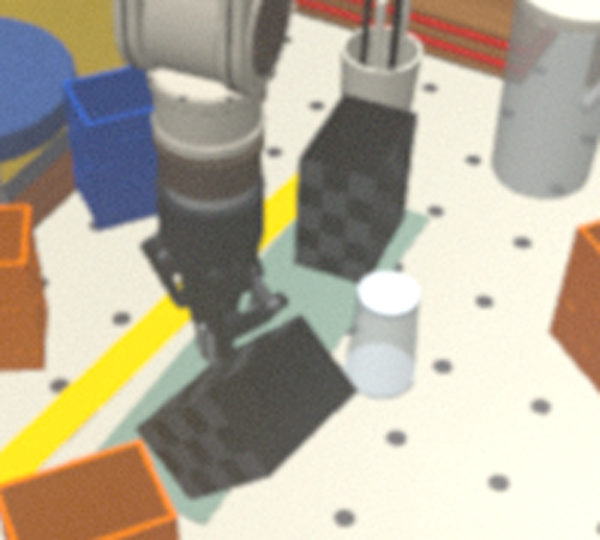

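```bash
python3 - <<'E'
from h import *
q=np.array([.6142,.0815]);yaw=-.159;e=np.array([np.cos(yaw),np.sin(yaw)]);n=np.array([-e[1],e[0]])
for th in (30,45,90):
    t=np.radians(th);r=[]
    for y in(.055,-.055):
        for x,z in((0,0),(.075,0),(.075,.13),(0,.13)):
            X=x*np.cos(t)-z*np.sin(t);Z=x*np.sin(t)+z*np.cos(t)
            p=q+e*(X-.0375)+n*y
            u=proj("side",[p[0],p[1],Z]);r.append(((u-[200,80])*3).round().astype(int).tolist())
    print(th,r)
E
```

```text
30 [[190, 498], [130, 431], [184, 377], [252, 453], [273, 419], [216, 355], [277, 296], [341, 368]]
45 [[190, 498], [139, 426], [225, 407], [280, 489], [273, 419], [226, 350], [317, 323], [367, 401]]
90 [[190, 498], [187, 441], [321, 529], [316, 584], [273, 419], [275, 361], [405, 439], [396, 496]]
```

```bash
python3 -m jog '[[[-0.004,0.001,0,0,0,0,255],[-0.009,0.0015,0,0,0,0,255],[-0.014,0.002,0,0,0,0,255],[-0.019,0.003,0,0,0,0,255],[-0.024,0.004,0,0,0,0,255],[-0.024,0.004,0,0,0,0,255]]]'
python3 - <<'E'
from h import *
a=bot.camera("side")[80:280,200:400]
cv2.imwrite("pics/s5.png",cv2.resize(cv2.convertScaleAbs(a,alpha=1.5,beta=20),None,fx=3,fy=3,interpolation=cv2.INTER_CUBIC))
E
```

```text
clock: 5.22
eef_pos: [0.5737, 0.0873, 0.1214]
tool_rot: [0.761, 0.648, -0.0, -0.0]
ft_force: [-0.1, 0.4, -0.5]
grip_width: 0.0005
```

View pics/s5.png

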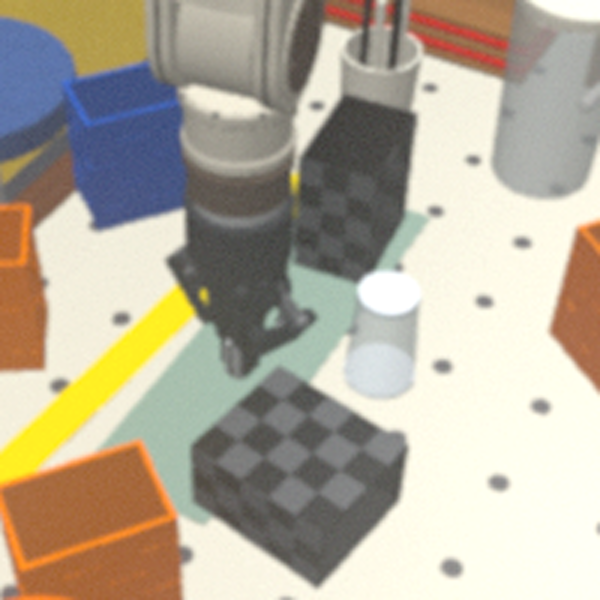

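Caddy A lies on its side, corners at (193,443), (279,368), (406,445), which is within about 4 mm of the prediction. Next is B.

```bash
python3 -m jog '[[[0,0,0.03,0,0,0,255],[0,0,0.06,0,0,0,255],[0,0,0.09,0,0,3,255],[0.011,-0.029,0.10,0,0,6,255],[0.022,-0.058,0.10,0,0,9,255],[0.033,-0.087,0.10,0,0,12,255],[0.044,-0.116,0.10,0,0,15,255],[0.055,-0.145,0.10,0,0,15.6,255],[0.066,-0.174,0.10,0,0,15.6,255],[0.077,-0.203,0.10,0,0,15.6,255]]]'
python3 -m jog '[[[0.011,-0.029,0,0,0,0,255],[0.022,-0.058,0,0,0,0,255],[0.033,-0.086,0,0,0,0,255],[0.033,-0.086,0,0,0,0,255],[0.033,-0.086,0,0,0,0,255]]]'
python3 -c "
from h import *;print(bot.get_obs()['joint_pos'].round(2))"
```

```text
clock: 6.1
eef_pos: [0.6525, -0.1174, 0.2214]
tool_rot: [0.667, 0.745, 0.0, 0.0]
ft_force: [-0.5, 0.7, 0.1]
grip_width: 0.0
clock: 6.52
eef_pos: [0.685, -0.2039, 0.2198]
tool_rot: [0.668, 0.744, -0.0, -0.001]
ft_force: [-0.3, 1.0, -0.2]
grip_width: -0.0003
[-0.29  0.72  0.71  1.56  0.    1.17]
```

```bash
python3 -m jog '[[[0,0,-0.03,0,0,0,255],[0,0,-0.06,0,0,0,255],[0,0,-0.09,0,0,0,255],[0,0,-0.097,0,0,0,255],[0,0,-0.097,0,0,0,255]]]'
python3 -m jog '[[[-0.006,-0.001,0,0,0,0,255],[-0.012,-0.0015,0,0,0,0,255],[-0.017,-0.002,0,0,0,0,255],[-0.022,-0.0025,0,0,0,0,255],[-0.027,-0.003,0,0,0,0,255],[-0.032,-0.004,0,0,0,0,255],[-0.037,-0.0045,0,0,0,0,255],[-0.042,-0.005,0,0,0,0,255],[-0.047,-0.0055,0,0,0,0,255],[-0.052,-0.006,0,0,0,0,255]]]'
python3 -m jog '[[[-0.005,-0.001,0,0,0,0,255],[-0.01,-0.001,0,0,0,0,255],[-0.015,-0.0015,0,0,0,0,255],[-0.020,-0.002,0,0,0,0,255],[-0.025,-0.003,0,0,0,0,255],[-0.030,-0.003,0,0,0,0,255],[-0.034,-0.0035,0,0,0,0,255],[-0.038,-0.004,0,0,0,0,255],[-0.042,-0.0045,0,0,0,0,255],[-0.046,-0.005,0,0,0,0,255]]]'
python3 -m jog '[[[0,0,0,0,0,0,255],[0,0,0,0,0,0,255],[0,0,0,0,0,0,255],[0,0,0.03,0,0,0,255],[0,0,0.06,0,0,0,255],[0,0,0.09,0,0,0,255]]]'
python3 - <<'E'
from h import *
a=bot.camera("side")[60:260,180:420]
cv2.imwrite("pics/s6.png",cv2.resize(cv2.convertScaleAbs(a,alpha=1.5,beta=20),None,fx=3,fy=3,interpolation=cv2.INTER_CUBIC))
E
```

```text
clock: 6.93
eef_pos: [0.6827, -0.2, 0.1212]
tool_rot: [0.666, 0.746, -0.001, -0.003]
ft_force: [0.3, 0.3, 1.0]
grip_width: 0.0002
clock: 7.77
eef_pos: [0.632, -0.208, 0.124]
tool_rot: [0.667, 0.745, -0.0, -0.0]
ft_force: [0.6, 0.2, 1.3]
grip_width: 0.0003
clock: 8.6
eef_pos: [0.5866, -0.2129, 0.1243]
tool_rot: [0.667, 0.745, -0.0, -0.0]
ft_force: [-0.4, 0.0, 0.5]
grip_width: 0.0001
clock: 9.1
eef_pos: [0.5867, -0.2126, 0.2146]
tool_rot: [0.667, 0.745, -0.0, -0.001]
ft_force: [0.9, 0.6, 0.2]
grip_width: -0.0001
```

View pics/s6.png

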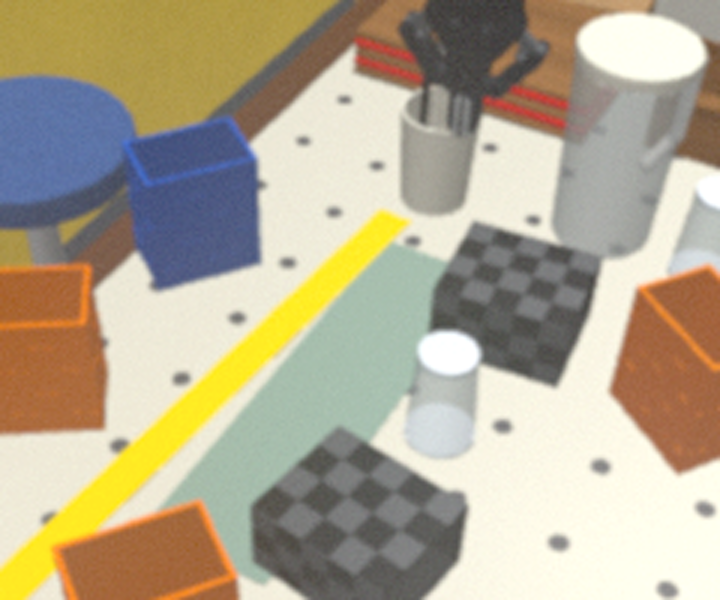

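Both caddies lie on their sides. The turned gripper can now look back at both undersides with the wrist camera.

```bash
python3 -m jog '[[[0.007,0.015,0,0,0,-7,255],[0.014,0.03,0,0,0,-14,255],[0.021,0.045,0,0,0,-21,255],[0.028,0.06,0,0,0,-28,255],[0.035,0.075,0,0,0,-35,255],[0.042,0.09,0,0,0,-42,255],[0.05,0.105,0,0,0,-49,255],[0.058,0.12,0,0,0,-56,255],[0.066,0.135,0,0,0,-63,255],[0.075,0.15,0,0,0,-70,255]]]'
python3 -m jog '[[[0.01,0,0,0,0,-7,255],[0.01,0,0,0,0,-14,255],[0.01,0,0,0,0,-18,255],[0.01,0,0,0,0,-18,255],[0.01,0,0,0,0,-18,255]]]'
python3 - <<'E'
from h import *
m=bot.camera_model("wrist");w=bot.camera("wrist");cv2.imwrite("pics/w7.png",w)
cv2.imwrite("pics/w7b.png",cv2.convertScaleAbs(w,alpha=1.4,beta=15))
cv2.imwrite("pics/top7.png",bot.camera("top"))
for p in [(.573,.088,.0375),(.578,-.214,.0375)]: print(proj("wrist",p))
b,g,r=[w[...,i].astype(int) for i in range(3)]
k=((r>90)&(g<70)&(b<90)).astype(np.uint8);n,l,s,c=cv2.connectedComponentsWithStats(k)
for i in range(1,n):
    if s[i,4]>20: print(s[i],c[i].round(1),w[l==i].mean(0).round())
E
```

```text
clock: 9.98
eef_pos: [0.6625, -0.062, 0.2142]
tool_rot: [0.974, 0.225, 0.0, 0.0]
ft_force: [-0.6, -0.5, 0.5]
grip_width: 0.0
clock: 10.4
eef_pos: [0.6721, -0.0627, 0.214]
tool_rot: [0.997, 0.074, -0.0, -0.0]
ft_force: [0.4, -0.2, 0.2]
grip_width: 0.0
[124.82887277 258.38820085]
[397.94315689 291.30607099]
[ 60   0  24  11 148] [69.6  3.3] [  0.  50. 132.]
[  67    0  143   60 5479] [142.6  23.4] [  1.  40. 107.]
[   0  178   48   86 2252] [ 15.8 220.3] [  1.  46. 122.]
[ 94 242  57  27 953] [122.1 255.2] [10. 11. 97.]
```

View pics/w7b.png

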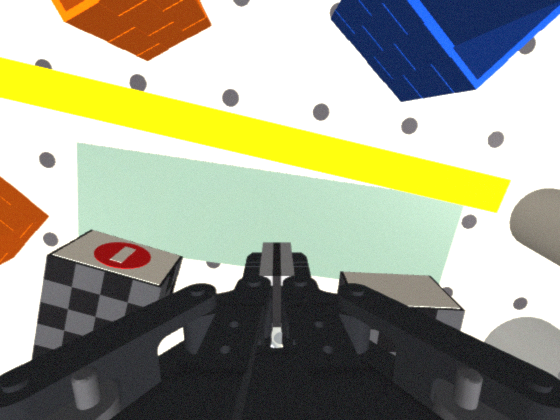

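Red stamp with a white bar at (122,255), on the left caddy (A). The right underside at (400,290) is plain. So A is the one to push, and I'll refine its pose.

```bash
python3 - <<'E'
from h import *
np.set_printoptions(precision=4,suppress=True)
for p,z in [((92,232),0),((183,257),0),((160,282),.075),((48,256),.075),((122,255),.0375)]:
    print(p,z,ray("wrist",*p,z))
for p in [(0,58),(0,96),(510,180),(498,212)]: print("tape",ray("wrist",*p,0))
E
```

```text
(92, 232) 0 [0.5816 0.1443 0.    ]
(183, 257) 0 [0.5655 0.0354 0.    ]
(160, 282) 0.075 [0.5728 0.0366 0.075 ]
(48, 256) 0.075 [0.5845 0.1432 0.075 ]
(122, 255) 0.0375 [0.5765 0.0911 0.0375]
tape [0.759 0.237 0.   ]
tape [0.7212 0.2399 0.    ]
tape [ 0.7146 -0.3239  0.    ]
tape [ 0.6763 -0.3229  0.    ]
```

```bash
python3 -m jog '[[[-0.015,0.01,0,0,0,7,0],[-0.03,0.02,0,0,0,14,0],[-0.045,0.03,0,0,0,21,0],[-0.06,0.04,0,0,0,28,0],[-0.075,0.05,0,0,0,35,0],[-0.09,0.06,0,0,0,42,0],[-0.105,0.07,0,0,0,49,0],[-0.12,0.08,0,0,0,56,0],[-0.135,0.09,0,0,0,63,0],[-0.15,0.10,0,0,0,70,0]]]'
python3 -m jog '[[[-0.012,0.008,0,0,0,7,0],[-0.024,0.016,0,0,0,14,0],[-0.036,0.024,0,0,0,21,0],[-0.048,0.032,0,0,0,28,0],[-0.06,0.04,0,0,0,35,0],[-0.072,0.048,0,0,0,42,0],[-0.084,0.056,0,0,0,49,0],[-0.096,0.064,0,0,0,56,0],[-0.108,0.072,0,0,0,63,0],[-0.117,0.077,0,0,0,70,0]]]'
python3 -m jog '[[[0,0,0,0,0,7,0],[0,0,0,0,0,14,0],[0,0,0,0,0,21,0],[0,0,0,0,0,23.5,0],[0,0,0,0,0,23.5,0],[0,0,0,0,0,23.5,0]]]'
python3 - <<'E'
from h import *
from scipy.spatial.transform import Rotation as R
o=bot.get_obs();r=R.from_quat(o["tool_rot"]).as_matrix();print(o["eef_pos"],o["joint_pos"].round(2),o["grip_width"],np.degrees(np.arctan2(r[1,0],r[0,0])))
w=bot.camera("wrist")
cv2.imwrite("pics/w8.png",cv2.convertScaleAbs(w,alpha=1.4,beta=15))
E
```

```text
clock: 11.33
eef_pos: [0.5212, 0.0374, 0.2146]
tool_rot: [0.773, 0.635, 0.0, 0.0]
ft_force: [0.0, 0.4, 0.2]
grip_width: 0.0856
clock: 12.17
eef_pos: [0.4041, 0.1146, 0.2146]
tool_rot: [0.269, 0.963, 0.0, 0.0]
ft_force: [-0.0, 0.0, -0.4]
grip_width: 0.0854
clock: 12.67
eef_pos: [0.405, 0.114, 0.2146]
tool_rot: [0.071, 0.997, 0.0, 0.0]
ft_force: [-0.0, 0.3, 0.7]
grip_width: 0.0853
[0.40500322 0.11404272 0.21455756] [ 0.27  0.1  -0.24  1.24 -0.    0.42] 0.08531619396109358 171.829943236709
```

View pics/w8.png

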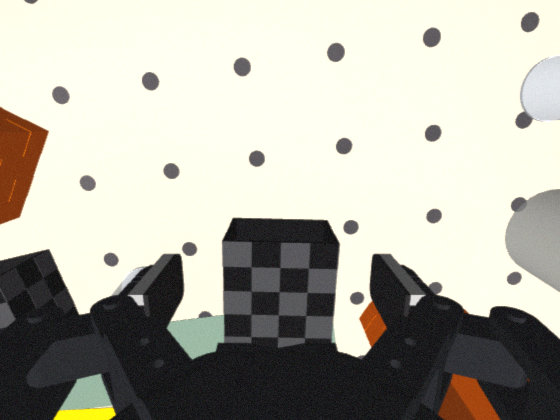

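The mouth's top edge runs from (223,242) to (338,242), square to the tool and centred between the jaws.

```bash
python3 - <<'E'
from h import *
for p,z in [((223,242),.075),((338,242),.075),((232,219),0),((328,219),0)]: print(p,ray("wrist",*p,z).round(4))
E
python3 -m jog '[[[0,0,-0.03,0,0,0,0],[0,0,-0.06,0,0,0,0],[0,0,-0.09,0,0,0,0],[0,0,-0.12,0,0,0,0],[0,0,-0.15,0,0,0,0],[0,0,-0.175,0,0,0,0],[0,0,-0.175,0,0,0,0],[0,0,-0.175,0,0,0,0]]]'
```

```text
(223, 242) [0.4409 0.0586 0.075 ]
(338, 242) [0.4563 0.1655 0.075 ]
(232, 219) [0.4417 0.0567 0.    ]
(328, 219) [0.4577 0.1681 0.    ]
clock: 13.38
eef_pos: [0.4038, 0.1137, 0.0386]
tool_rot: [0.071, 0.997, -0.001, -0.002]
ft_force: [0.2, 0.1, -0.1]
grip_width: 0.0851
```

```bash
python3 -m jog '[[[0.01,0.002,0,0,0,0,0],[0.018,0.002,0,0,0,0,0],[0.024,0.001,0,0,0,0,0],[0.029,0,0,0,0,0,0],[0.034,-0.001,0,0,0,0,0],[0.039,-0.0015,0,0,0,0,0],[0.045,-0.0025,0,0,0,0,0],[0.052,-0.0035,0,0,0,0,0]]]'
python3 -m jog '[[[0.007,-0.001,0,0,0,0,0],[0.014,-0.002,0,0,0,0,0],[0.021,-0.003,0,0,0,0,0],[0.028,-0.004,0,0,0,0,0],[0.035,-0.005,0,0,0,0,0],[0.042,-0.006,0,0,0,0,0],[0.049,-0.007,0,0,0,0,0],[0.056,-0.008,0,0,0,0,0],[0.063,-0.009,0,0,0,0,0],[0.070,-0.010,0,0,0,0,0]]]'
python3 -m jog '[[[0.007,-0.001,0,0,0,0,0],[0.014,-0.002,0,0,0,0,0],[0.021,-0.003,0,0,0,0,0],[0.028,-0.004,0,0,0,0,0],[0.035,-0.005,0,0,0,0,0],[0.040,-0.0055,0,0,0,0,0],[0.040,-0.0055,0,0,0,0,0],[0.040,-0.0055,0,0,0,0,0]]]'
python3 - <<'E'
from h import *
w=bot.camera("side")
cv2.imwrite("pics/s9.png",cv2.resize(cv2.convertScaleAbs(w[60:260,150:410],alpha=1.4,beta=15),None,fx=3,fy=3,interpolation=cv2.INTER_CUBIC))
E
```

```text
clock: 14.05
eef_pos: [0.4568, 0.1105, 0.0393]
tool_rot: [0.071, 0.997, -0.0, -0.001]
ft_force: [-2.4, -1.2, 1.4]
grip_width: 0.0856
clock: 14.88
eef_pos: [0.5277, 0.1005, 0.0393]
tool_rot: [0.071, 0.997, -0.0, 0.0]
ft_force: [-2.0, 0.7, 1.7]
grip_width: 0.0853
clock: 15.55
eef_pos: [0.5677, 0.095, 0.0393]
tool_rot: [0.071, 0.997, 0.0, 0.0]
ft_force: [-0.2, -0.5, -0.7]
grip_width: 0.0856
```

View pics/s9.png

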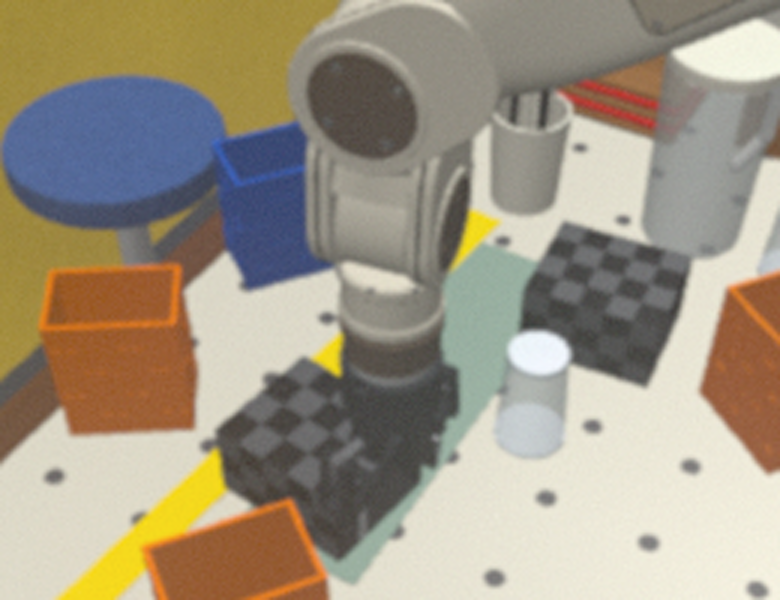

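```bash
python3 - <<'E'
from h import *
for p,z in [((218,430),.075),((305,358),.075),((225,480),0),((222,452),0)]: print(p,ray("side",150+p[0]/3,60+p[1]/3,z).round(4))
E
```

```text
(218, 430) [0.71   0.1276 0.075 ]
(305, 358) [0.6945 0.0211 0.075 ]
(225, 480) [0.717 0.121 0.   ]
(222, 452) [0.7382 0.096  0.    ]
```

```bash
python3 -m jog '[[[0.006,-0.001,0,0,0,0,0],[0.012,-0.0015,0,0,0,0,0],[0.018,-0.0025,0,0,0,0,0],[0.022,-0.003,0,0,0,0,0],[0.022,-0.003,0,0,0,0,0],[0.022,-0.003,0,0,0,0,0]]]'
python3 -m jog '[[[-0.01,0.0015,0,0,0,0,0],[-0.025,0.0035,0,0,0,0,0],[-0.045,0.006,0,0,0,0,0],[-0.065,0.009,0.01,0,0,0,0],[-0.085,0.012,0.04,0,0,0,0],[-0.105,0.015,0.07,0,0,0,0],[-0.125,0.018,0.10,0,0,0,0],[-0.145,0.02,0.13,0,0,0,0],[-0.165,0.02,0.16,0,0,0,0],[-0.185,0.02,0.19,0,0,0,0]]]'
python3 -m jog '[[[-0.01,-0.035,0.01,0,0,0,0],[-0.02,-0.07,0.02,0,0,0,0],[-0.03,-0.105,0.02,0,0,0,0],[-0.04,-0.14,0.02,0,0,0,0],[-0.05,-0.175,0.02,0,0,0,0],[-0.06,-0.21,0.02,0,0,0,0],[-0.07,-0.245,0.02,0,0,0,0],[-0.08,-0.28,0.02,0,0,0,0],[-0.09,-0.315,0.02,0,0,0,0],[-0.1,-0.35,0.02,0,0,0,0]]]'
python3 -m jog '[[[0,0,0,0,0,0,0],[0,0,0,0,0,0,0]]]'
python3 - <<'E'
from h import *
w=bot.camera("top");cv2.imwrite("pics/top10.png",w)
cv2.imwrite("pics/c10.png",cv2.resize(cv2.convertScaleAbs(w[110:310,135:435],alpha=1.4,beta=15),None,fx=8/3,fy=8/3,interpolation=cv2.INTER_CUBIC))
E
```

```text
clock: 16.1
eef_pos: [0.5897, 0.092, 0.0393]
tool_rot: [0.071, 0.997, 0.0, 0.0]
ft_force: [0.5, 0.4, -0.5]
grip_width: 0.0857
clock: 16.93
eef_pos: [0.4028, 0.1121, 0.2309]
tool_rot: [0.071, 0.998, 0.0, 0.0]
ft_force: [0.1, 1.1, 0.6]
grip_width: 0.0854
clock: 17.77
eef_pos: [0.3031, -0.2395, 0.2498]
tool_rot: [0.071, 0.997, -0.0, 0.001]
ft_force: [0.5, 0.9, -0.5]
grip_width: 0.0853
clock: 17.93
eef_pos: [0.3032, -0.2394, 0.2494]
tool_rot: [0.073, 0.997, -0.0, 0.0]
ft_force: [0.2, 1.1, 0.6]
grip_width: 0.0853
```

View pics/c10.png

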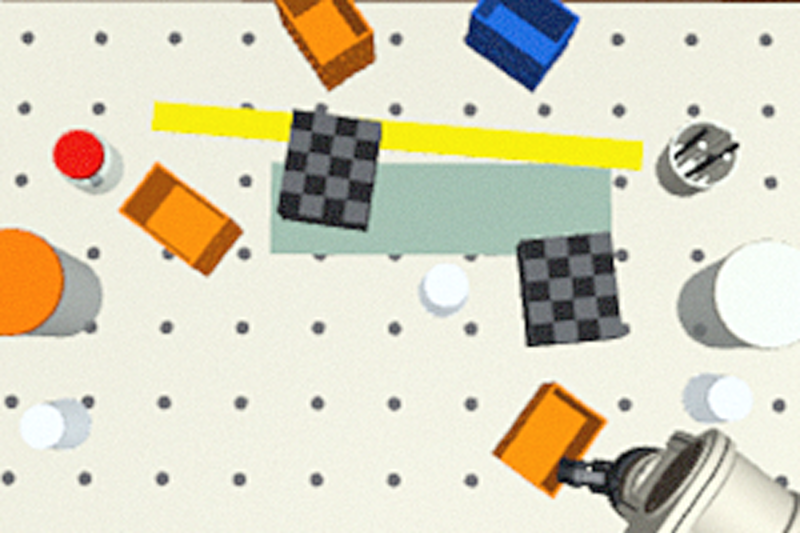

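```bash
python3 - <<'E'
from h import *
c=lambda u,v,z:ray("top",135+u*.375,110+v*.375,z).round(4)
print(c(291,109,.075),c(382,123,.075))
for p in [(153,102),(152,129),(643,142),(641,170)]: print("tape",c(*p,0))
print("B end",c(517,243,.075),c(609,232,.075))
a=cv2.imread("pics/top7.png");print("glass",c(444,286,.1),"sug",c(78,155,.1),"cup",c(705,155,.1))
E
```

```text
[0.7366 0.1269 0.075 ] [0.7191 0.0139 0.075 ]
tape [0.7637 0.3147 0.    ]
tape [0.7277 0.3149 0.    ]
tape [ 0.7121 -0.3243  0.    ]
tape [ 0.6751 -0.3208  0.    ]
B end [ 0.5698 -0.1517  0.075 ] [ 0.5837 -0.2643  0.075 ]
glass [ 0.5146 -0.0615  0.1   ] sug [0.6727 0.3825 0.1   ] cup [ 0.6748 -0.3777  0.1   ]
```

```bash
python3 -c "
from workcell import bot
print(bot.job_done())"
```

```text
the job is handed in; nothing more can be done
None
```

The job is done and handed in at about 18 s of the 61 s allowed; no verdict was reported.

- **Tipping:** I pushed the left caddy (caddy_a) over towards the robot first, then the right one (caddy_b). Both lie with their undersides facing away from the robot.
- **Stamp:** The wrist camera showed the red stamp on caddy_a; caddy_b's underside is plain white.
- **Pushing:** I pushed caddy_a about 150 mm away from the robot with the open fingers on its mouth rim. Nothing was picked up.
- **Last check (top camera):** The centre of caddy_a's stamped end is at x = 0.728, y = 0.070. The tape there spans about x = 0.708 to 0.744, so the end sits within 3 mm of its centre line.
- **Other caddy:** The far end of caddy_b is at about x = 0.58, about 0.1 m short of the tape.
- **Other objects:** The middle glass, sugar jar and straw cup measured within about 4 mm of their starting places. The rest looked unmoved in the picture, though I did not measure them again.
- **Forces and contact:** Readings taken at the end of each move stayed under 5 N, and the gripper was clear of everything at hand-in.

The one disagreement was before the last nudge: the side camera put caddy_a's end at 0.703, while the gripper position implied 0.707. That is within calibration and reading error.

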